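# Run the lever indicator along a ground parallel and hold it at the end mark

## Task

Check the ground parallel's upper edge on the straightness track: set the parallel upright into the pin nest and let go of it, then take the carriage by its black post and draw it slowly (about 2 cm a second) against its return spring, never letting it slip back, so that the indicator's stylus runs up onto the parallel and along it, until the carriage's pointer stands over the red end marker. Finish still gripping the post, holding the carriage still there for the reading: the program ends while holding, the spring would pull the carriage back. Leave the marker and the other things on the table where they are.

Things in the scene. Friction and masses are not known exactly. Their poses are not given: they have to be found in the camera images.
- parallel: the part: bright steel ground parallel, 10 mm wide (its x) x 120 mm long (its y) x 18 mm high (its z), 0.12 to 0.23 kg, a plain box, either end may lead. Origin: centre of its underside. It starts on the table, standing on its 10 mm wide face just as it must stand in the nest; grip it across the 10 mm near its middle, from above
- track: straightness track, fixed, turned a little about z: aluminium base plate 110 (x) x 270 (y) x 12 mm, origin under its centre. In its frame: pin nest along y on the -x side; rail with the carriage along y at x = +25 mm (25 mm high); spring reel at the +y end (38 mm high); white graduated strip along y at x = +4 mm. The carriage is pulled along the track's -y
- nest (a point): centre of the nest's seat, for the middle of the parallel's underside; axes as the track's, parallel along y; 18 mm above the table. 6 mm pins with tapered heads, tops 10 mm above the seat: pairs 42 mm to either side along y, 14 mm between them (2 mm clearance each side), one beyond each end (3 mm clearance). Beside its middle 60 mm nothing is higher than 19 mm above the table for 35 mm
- carriage (a joint): travel of the blue carriage (42 x 50 mm, top 40 mm above the table, 0.4 kg) along the track's -y, m: 0 at home (+y end, held there by the spring), stop at 0.135. The return spring pulls it back with 4 N at home and 10 N at 0.12; let go, it flies home
- pull_post (a point): point on the axis of the black upright post on the carriage, 66 mm above the table. Post: 18 mm diameter from 45 to 71 mm, top at 74 mm. Grip it from above, best with the fingers closing along the track's y. The indicator's dial (diameter 33 mm, top 65 mm above the table) is centred 53 mm to the track's -x side and 12 mm to its -y side, on a bracket 48 mm high
- pointer (a point): tip of the steel pointer blade at the carriage's -x side, just above the graduated strip; 21.5 mm above the table; moves with the carriage
- marker_line (a point): centre line of the red end marker, a clip 13 (x) by 8 mm (y) on the graduated strip, top 18.5 mm above the table; axes as the track's. The pointer passes 2 mm over it. Pointer on the mark: same y in the track's frame, to within the marker's 4 mm either side
- end_marker (a joint): where the red marker is clipped: the carriage travel (m) at which the pointer stands on its line, 0.09 to 0.122; held by friction (12 N)
- stylus (a joint): upward swing of the indicator's stylus, rad: 0 hanging free; about 0.13 when its ball rides on the upper edge of a seated parallel (light spring, about 0.6 N)
- stylus_ball (a point): centre of the stylus's red 4 mm ball, over the nest's middle line; hanging free its underside is 33 mm above the table, 3 mm below the upper edge of a seated parallel. At home it is 34 mm, its pivot 12 mm beyond the parallel's end, so the parallel can be set in from straight above. It trails behind its pivot and climbs onto the parallel by itself after 10 to 35 mm of travel
- ref_sphere: bystander, left of the orange T key: white reference sphere of 25 mm on a black round foot, 52 mm wide, 79 mm high; origin under its centre
- setting_ring: bystander, beyond the right end of the track: steel setting ring 72 mm in diameter, 22 mm high; origin under its centre
- vee_block: bystander, at the front left: grey vee block 32 x 50 x 38 mm high; origin under its centre

How it is judged:
By the outcome, as a careful person would: the job done as asked, in the order asked, and still so for the second after the job is handed in, while the arm keeps its last pose, push and grip.
It also fails if it takes over 61 s, if anything falls off the work surface, if the arm or the gripper's body presses on something with over 40 N, if the wrist force passes 120 N, or if a joint passes its speed limit or range.

## Robot

A 7-joint arm with a two-finger parallel gripper is mounted at the origin on a cart in front of the work surface, level with it; the furniture and walls round the work are solid. World frame = base frame: x ahead of the robot, y to its left, z up, the work surface at z = 0. Lengths are in m, angles in rad, forces in N, time in s.
With the tool pointing down it reaches from about 0.425 to 0.825 m from the base axis. Payload 3.6 kg.
Tool frame: the origin (TCP) lies between the finger pads; the fingertips stand 14 mm ahead of it and the grasp point (between the pads) lies 5 mm behind it; z points along the fingers, y is the line along which they close (so a half turn about z gives the same grasp; the last joint's range is limited). The gripper opens to 93 mm and grips with 3 to 60 N. Pads are 15 mm wide; open, the fingers measure 128 mm over their backs; the gripper's body (75 mm by 188 mm) begins 65 mm behind the grasp point.
Start: joints at [1.319, 0.615, -0.013, 1.423, 0.008, 1.103, -0.04], TCP at [0.145, -0.634, 0.233] pointing down, gripper open.
Joint ranges: [-3.12, 3.12], [-0.3, 2.06], [-1.34, 1.32], [0.26, 2.42], [-1.36, 4.5], [0.01, 1.98], [-2.84, 2.84]. Speed limits (rad/s): [2.79, 2.79, 3.14, 3.14, 3.14, 3.14, 3.14].

## Interface

Orientations are given as a rotation vector (axis times angle).
In Python, from workcell import get_obs, camera, camera_model, job_done gives the robot as it stands.
- The arm moves only by the tool step_arm, never from a script. Its argument "increments" is one flat list of numbers, 5 for each row, row after row: the shift along the tool's x, y, z in m, then the turn about the tool's z in degrees, then the closure, from 0 (fully open) to 1 (shut). A call has 1 to 12 rows; each row shifts and turns the commanded pose from where the row before left it, along the tool's axes as they then stand; what a row does not reach is not made up. A row lasts 1/10 s, in which the tool goes at most 50 mm and 8.59 degrees, less where a joint would pass 70% of its speed; a pose out of reach is approached as far as the arm can. A call is refused whole if a number of a shift passes 0.05 or a number of a turn 8.59, either way. A call with a gripper value outside its range is refused whole. The fingers move at their own pace and stop on an object; "newtons" is the grip in N (left out, the last holds). Time passes only in rows, so rows that do not move let the fingers close. It gives the time, the measured TCP pose, the force, the opening and the grip force at its end, in the units of the state.
- get_obs(): the state, without advancing time (a new reading comes with each control period).
- camera(name): name is "scene" or "side" or "wrist"; returns (picture, depth): 480x640x3 uint8, blue, green, red; 480x640 float32, m along the optical axis (not along the pixel's ray), 0 where there is no reading.
- camera_model(name): a dict with "fx", "fy", "cx", "cy" (pixels), "distortion" ([k1, k2, p1, p2, k3] as OpenCV has them; the pictures are not rectified), "rvec" (rotation vector, rad) and "tvec" (3), from world to camera coordinates, as OpenCV has them; the wrist camera has in their place "T_tool_cam" (4x4, takes a point from camera to tool coordinates, whose origin is the TCP and whose axes are the flange's). Camera axes: x right, y down, z forward; pixel columns grow to the right and rows downward; lengths in m; the calibration is good to about 2 mm. A picture is of the moment at which its call begins: read the wrist's pose just before it. camera_model takes no time and is no camera call.
- job_done(): hands the job in; it is judged then, once.
The state is a dict: "t": time; "joint_positions": joint angles; "dq": joint speeds; "joint_efforts": joint torques, N m; "tool_pos": TCP position; "tool_rot": TCP orientation; "force": force on the tool from outside, world axes, zero at the start; "moment": the same for the moment, N m; "finger_gap": finger opening in m; "finger_force": force on a finger pad.
Only numpy, scipy, OpenCV 4.12 (cv2) and the standard library are available. Lean on these libraries where they do the work, as an engineer would, in place of code of your own. Each camera call takes 0.05 s, during which the arm holds its last target. There are 200 camera calls.

## Working session

There is one attempt and no reset: what is moved stays moved. The work goes in short steps, Python scripts to look and compute and a tool call to move; the robot and the scene stay as the last step left them, time stands still between calls to the robot, and variables do not carry over. Pictures are saved under pics/ and viewed, at most 10 in all, crops included, and the job is handed in when it is done.

Besides the shell and the picture viewer there is one more tool, called after ">>>" as name(argument=value, ...), one argument or row to a line, values as JSON. step_arm: Moves the arm, as the interface text tells. Its arguments: {"type":"object","properties":{"increments":{"type":"array"},"newtons":{"type":"number"}},"required":["increments"]}

```bash
mkdir -p pics; ls
python3 - <<'E'
from workcell import *
import cv2,numpy as np
o=get_obs();print({k:np.round(v,4).tolist() for k,v in o.items()})
for n in("scene","side"):
    p,d=camera(n);cv2.imwrite(f"pics/{n}0.png",p);np.save(f"pics/{n}0.npy",d)
    m=camera_model(n);print(n,m)
print(camera_model("wrist"))
E
```

```text
pics
{'t': 0.0, 'joint_positions': [1.3195, 0.6159, -0.0126, 1.4249, 0.0081, 1.1034, -0.0404], 'dq': [-0.0008, 0.0008, -0.0011, 0.0, 0.0008, -0.0018, 0.0006], 'joint_efforts': [0.0004, -45.8931, 0.2092, -16.5745, -0.061, 0.0205, 0.0002], 'tool_pos': [0.1447, -0.6329, 0.2315], 'tool_rot': [-3.1192, -0.3522, 0.0006], 'force': [0.1905, 0.5172, -0.1644], 'moment': [-0.0234, 0.0116, 0.0535], 'finger_force': 0.0, 'finger_gap': 0.0932}
scene {'fx': 460.52091156200896, 'fy': 460.52091156200896, 'cx': 321.3461239500782, 'cy': 248.9814211797544, 'distortion': array([-0.04635646,  0.        ,  0.        ,  0.        ,  0.        ]), 'rvec': array([ 0.66706372, -2.56791487,  1.21268204]), 'tvec': array([0.44050957, 0.28040504, 0.61258303])}
side {'fx': 492.4975276663008, 'fy': 492.4975276663008, 'cx': 326.83580896301396, 'cy': 242.78799178974052, 'distortion': array([-0.09092,  0.     ,  0.     ,  0.     ,  0.     ]), 'rvec': array([ 2.23670118,  0.00595474, -0.0076611 ]), 'tvec': array([-0.55735073,  0.00623431,  0.98973121])}
{'fx': 388.32981006838696, 'fy': 388.32981006838696, 'cx': 321.17023350628557, 'cy': 240.44009366282654, 'distortion': array([-0.06016423,  0.        ,  0.        ,  0.        ,  0.        ]), 'T_tool_cam': array([[ 3.69138422e-04, -9.69835111e-01, -2.43761607e-01,
         6.62025345e-02],
       [ 9.99999766e-01,  2.17702098e-04,  6.48187380e-04,
         4.77316605e-04],
       [-5.75567467e-04, -2.43761789e-01,  9.69834965e-01,
        -1.51907767e-01],
       [ 0.00000000e+00,  0.00000000e+00,  0.00000000e+00,
         1.00000000e+00]])}
```

View pics/scene0.png

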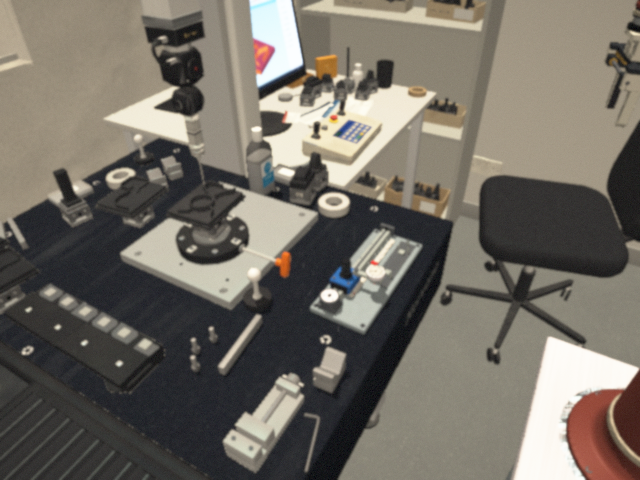

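View pics/side0.png

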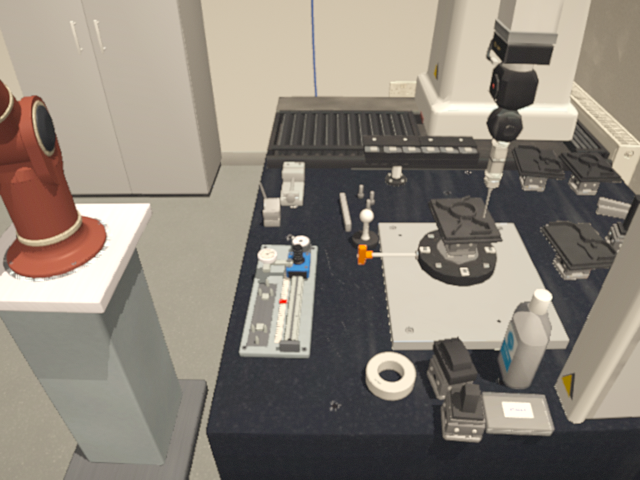

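Scene view: parallel at about (240,343) px, track around (368,280), and blue carriage at (345,280). Side view: parallel at (345,211), blue carriage at (299,262), red marker at (283,301).

```bash
cat > h.py <<'E'
import numpy as np,cv2
from workcell import *
from scipy.spatial.transform import Rotation as R
def KD(m): return np.array([[m['fx'],0,m['cx']],[0,m['fy'],m['cy']],[0,0,1]]),np.array(m['distortion'])
def pose(n,o=None):
    """camera->world rotation and centre"""
    m=camera_model(n)
    if n=='wrist':
        o=o or get_obs();A=np.eye(4);A[:3,:3]=R.from_rotvec(o['tool_rot']).as_matrix();A[:3,3]=o['tool_pos'];T=A@m['T_tool_cam'];return T[:3,:3],T[:3,3]
    Rc=R.from_rotvec(m['rvec']).as_matrix().T;return Rc,-Rc@m['tvec']
def ray(n,uv,o=None):
    K,D=KD(camera_model(n));p=cv2.undistortPoints(np.float64(uv).reshape(-1,1,2),K,D)[:,0]
    Rc,c=pose(n,o);return c,(np.c_[p,np.ones(len(p))]@Rc.T)
def plane(n,uv,z,o=None):
    c,d=ray(n,uv,o);return c+d*((z-c[2])/d[:,2])[:,None]
def proj(n,X,o=None):
    K,D=KD(camera_model(n));Rc,c=pose(n,o);return cv2.projectPoints(np.float64(X).reshape(-1,1,3),cv2.Rodrigues(Rc.T)[0],-Rc.T@c,K,D)[0][:,0]
def tri(rays):
    A=0;b=0
    for c,d in rays:
        d=d/np.linalg.norm(d);P=np.eye(3)-np.outer(d,d);A=A+P;b=b+P@c
    x=np.linalg.solve(A,b);return x,[np.linalg.norm((np.eye(3)-np.outer(d,d)/(d@d))@(x-c)) for c,d in rays]
E
python3 - <<'E'
from h import *
print("base",proj('scene',[[0,0,0],[.145,-.634,.233]]),proj('side',[[0,0,0],[.145,-.634,.233]]))
print("par",plane('scene',[[240,343],[258,318],[222,371]],.018),plane('side',[[345,211],[342,194],[348,229]],.018))
print("carr",plane('scene',[345,280],.04),plane('side',[299,262],.04))
print("marker",plane('side',[283,301],.0185)); print("reel",plane('scene',[[385,237]],.03),plane('side',[290,345],.03))
print('corners',plane('scene',[[312,310],[358,329],[422,242]],.012),plane('side',[[242,354],[308,354],[262,244],[316,246]],.012))
print("sphere",plane('scene',[257,300],0),"vee",plane('scene',[328,370],.03),'ring',plane('scene',[334,205],.01))
E
```

```text
base [[641.35262673 452.68060109]
 [616.96209837 108.40429329]] [[  57.49144105  245.80077553]
 [-167.86443341  497.3878958 ]]
par [[0.58983429 0.1196716  0.018     ]
 [0.59581446 0.06071868 0.018     ]
 [0.58091401 0.1773476  0.018     ]] [[0.5955464  0.09866541 0.018     ]
 [0.59031475 0.16603109 0.018     ]
 [0.60021244 0.03411454 0.018     ]]
carr [[ 0.49828872 -0.07495684  0.04      ]] [[ 0.50807051 -0.09547123  0.04      ]]
marker [[ 0.48384877 -0.17296228  0.0185    ]]
reel [[ 0.48963727 -0.23831111  0.03      ]] [[ 0.50323754 -0.27914531  0.03      ]]
corners [[ 0.5270497  -0.00515426  0.012     ]
 [ 0.4370653  -0.00494633  0.012     ]
 [ 0.42328705 -0.28184531  0.012     ]] [[ 0.4280562  -0.28274083  0.012     ]
 [ 0.53029893 -0.28173997  0.012     ]
 [ 0.42919239 -0.00794327  0.012     ]
 [ 0.53622483 -0.01399385  0.012     ]]
sphere [[0.63425388 0.01272463 0.        ]] vee [[0.43522658 0.10383509 0.03      ]] ring [[ 0.65021553 -0.31776536  0.01      ]]
```

```bash
cat >> h.py <<'E'
def yaw(o): return R.from_rotvec(o['tool_rot']).as_matrix()[:2,0]@np.array([1,1j])
def plan(xyz,psi,n,clos=0.,o=None):
    """print n rows of tool increments from the measured pose to xyz, yaw psi(deg) of tool x"""
    o=o or get_obs();y=np.degrees(np.angle(yaw(o)));d=(np.array(xyz)-o['tool_pos'])/n;t=-((psi-y+180)%360-180)/n;r=[]
    for i in range(n):
        a=np.radians(y);r.append([round(d[0]*np.cos(a)+d[1]*np.sin(a),4),round(d[0]*np.sin(a)-d[1]*np.cos(a),4),round(-d[2],4),round(t,2),clos]);y-=t
    print("at",np.round(o['tool_pos'],4),"yaw",round(np.degrees(np.angle(yaw(o))),2))
    for x in r: print(*x,sep=', ',end=',\n')
E
python3 -c "
from h import *
plan([.47,-.13,.24],90,14)"
```

```text
at [ 0.1448 -0.633   0.2316] yaw 12.88
0.0307, -0.0298, -0.0006, -5.51, 0.0,
0.0334, -0.0268, -0.0006, -5.51, 0.0,
0.0358, -0.0234, -0.0006, -5.51, 0.0,
0.0379, -0.0199, -0.0006, -5.51, 0.0,
0.0396, -0.0162, -0.0006, -5.51, 0.0,
0.041, -0.0123, -0.0006, -5.51, 0.0,
0.042, -0.0083, -0.0006, -5.51, 0.0,
0.0426, -0.0042, -0.0006, -5.51, 0.0,
0.0428, -0.0001, -0.0006, -5.51, 0.0,
0.0426, 0.004, -0.0006, -5.51, 0.0,
0.042, 0.0081, -0.0006, -5.51, 0.0,
0.0411, 0.0121, -0.0006, -5.51, 0.0,
0.0397, 0.0159, -0.0006, -5.51, 0.0,
0.038, 0.0197, -0.0006, -5.51, 0.0,
```

>>> step_arm(
  increments=[0.031,-0.03,-0.001,-5.5,0,0.033,-0.027,-0.001,-5.5,0,0.036,-0.023,-0.001,-5.5,0.3,0.038,-0.02,-0.001,-5.5,0.6,0.04,-0.016,-0.001,-5.5,0.65,0.041,-0.012,-0.001,-5.5,0.65,0.042,-0.008,-0.001,-5.5,0.65,0.043,-0.004,-0.001,-5.5,0.65,0.043,0,-0.001,-5.5,0.65,0.043,0.004,-0.001,-5.5,0.65,0.042,0.008,-0.001,-5.5,0.65,0.041,0.012,-0.001,-5.5,0.65],
)

```text
t: 1.3
tool_pos: [0.4263, -0.2007, 0.2446]
tool_rot: [-2.422, -2.0, 0.001]
force: [0.9, -0.1, -0.2]
finger_gap: 0.0327
finger_force: 0.0
```

>>> step_arm(
  increments=[0.04,0.016,0,-5.5,0.65,0.038,0.02,0,-5.5,0.65,0,0,0,0,0.65,0,0,0,0,0.65],
)

```text
t: 1.7
tool_pos: [0.4729, -0.1294, 0.2443]
tool_rot: [-2.221, -2.221, 0.001]
force: [-0.8, 0.3, 0.0]
finger_gap: 0.0326
finger_force: 0.0
```

Run:
```python
from h import *
import pickle
o=get_obs();p,d=camera('wrist');cv2.imwrite('pics/w1.png',p);pickle.dump((o,p,d),open('pics/w1.pkl','wb'))
print(o['tool_pos'],np.degrees(np.angle(yaw(o))),o['dq'],o['finger_gap'],o['t'],o['joint_positions'])
```

```text
[ 0.47285182 -0.12941588  0.24428335] 89.99925281017782 [ 0.03544903 -0.00706553  0.04611917  0.011544    0.00521609  0.00246863
  0.00137757] 0.03257975404399275 1.7 [ 0.56285604  0.38880235 -0.47465547  1.84556249  0.21318801  0.95855622
 -0.00497172]
```

View pics/w1.png

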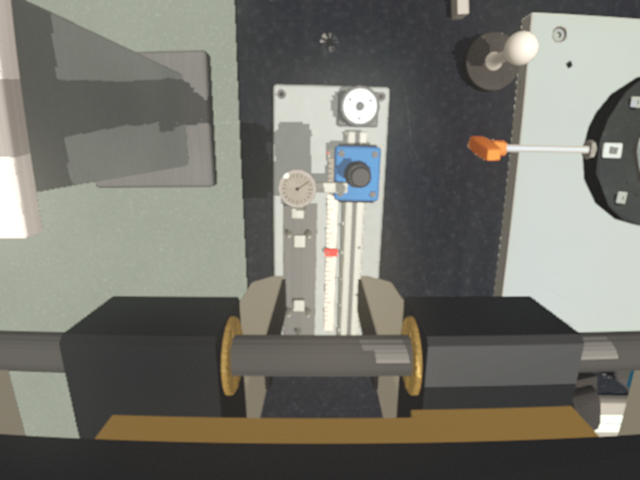

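Wrist view: the track's top end is at (274–389, 86), with the post at (357,174), red marker at (330,252) and dial at (297,188). The nest pads run along column 299. The gripper hides the lower part, so I'm stepping back in y for a second view.

>>> step_arm(
  increments=[-0.04,0,0,0,0.65,-0.04,0,0,0,0.65,-0.03,0,0,0,0.65,0,0,0,0,0.65,0,0,0,0,0.65],
)

```text
t: 2.25
tool_pos: [0.4713, -0.2419, 0.2442]
tool_rot: [-2.228, -2.213, 0.001]
force: [0.5, 0.8, -0.2]
finger_gap: 0.0326
finger_force: 0.0
```

Run:
```python
from h import *
import pickle
o=get_obs();p,d=camera('wrist');pickle.dump((o,p,d),open('pics/w2.pkl','wb'))
print(o['tool_pos'],np.degrees(np.angle(yaw(o))))
cv2.imwrite('pics/w2.png',cv2.resize(p[0:300,200:460],None,fx=2,fy=2,interpolation=cv2.INTER_CUBIC))
```

```text
[ 0.47125808 -0.2419403   0.24419234] 89.60028538523173
```

View pics/w2.png

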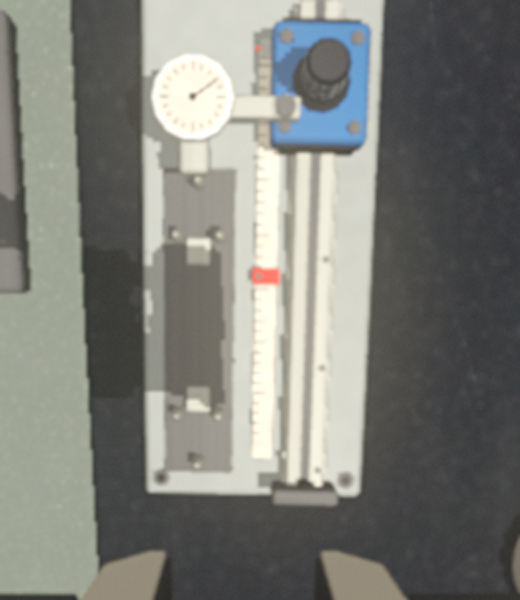

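>>> step_arm(
  increments=[0.045,0.005,0,0,0.65,0.045,0.01,0,0,0.65,0.045,0.01,0,0,0.65,0.045,0.01,0,0,0.65,0.045,0.01,0,0,0.65,0,0,0,0,0.65,0,0,0,0,0.65],
)

```text
t: 3.0
tool_pos: [0.5176, -0.0127, 0.2449]
tool_rot: [-2.217, -2.225, -0.0]
force: [-0.2, -0.3, 0.3]
finger_gap: 0.0328
finger_force: 0.0
```

Run:
```python
from h import *
import pickle
o=get_obs();p,d=camera('wrist');cv2.imwrite('pics/w3.png',p);pickle.dump((o,p,d),open('pics/w3.pkl','wb'))
print(o['tool_pos'],np.degrees(np.angle(yaw(o))))
```

```text
[ 0.51759654 -0.01273673  0.24489082] 90.20179000589877
```

View pics/w3.png

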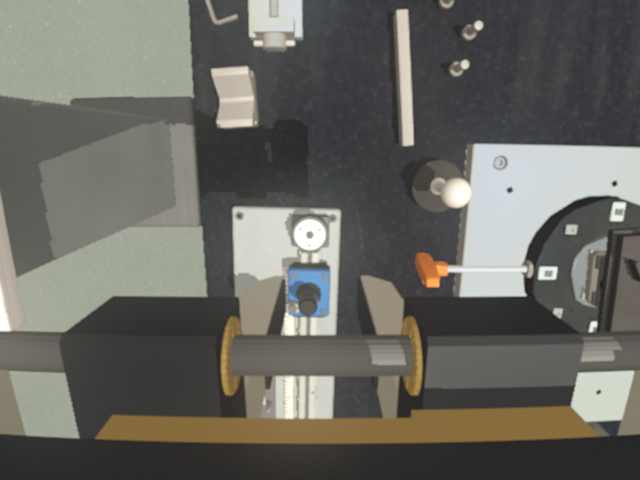

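Crop of w2 (×2, columns from 200) shows the six nest pins: ends (197,180) and (196,459), pairs (174,233)/(218,233) and (175,412)/(219,411). Marker is at (265,276) and post top at (327,60). w3 shows the parallel from (402,10) to (406,145).

Run:
```python
from h import *
import pickle
o1,p1,_=pickle.load(open('pics/w1.pkl','rb'));o2,p2,_=pickle.load(open('pics/w2.pkl','rb'));o3,p3,_=pickle.load(open('pics/w3.pkl','rb'))
f=lambda L:np.array(L)/2+[200,0]
pins=f([[197,180],[196,459],[174,233],[218,233],[175,412],[219,411]])
P=plane('wrist',pins,.028,o2)[:,:2];c=P.mean(0);print("pins z.028\n",P,"c",c)
a=P[0]-P[1];b=P[2:4].mean(0)-P[4:].mean(0);print("yaw of track (deg from y)",[np.degrees(np.arctan2(-v[0],v[1])) for v in(a,b)],np.linalg.norm(a),np.linalg.norm(b),np.linalg.norm(P[2]-P[3]))
# red marker, two views
def blob(p,lo,hi,box):
    h=cv2.cvtColor(p,cv2.COLOR_BGR2HSV);m=cv2.inRange(h,lo,hi);q=np.zeros_like(m);x0,y0,x1,y1=box;q[y0:y1,x0:x1]=m[y0:y1,x0:x1]
    n,l,s,ce=cv2.connectedComponentsWithStats(q);i=1+np.argmax(s[1:,4]);return ce[i],s[i],l==i
red=[]
for o,p,bx in((o1,p1,(310,230,350,275)),(o2,p2,(310,120,350,155))):
    ce,s,_=blob(p,(0,120,80),(12,255,255),bx);print("red",ce,s);red.append(ray('wrist',ce,o))
print(tri([(c0,d[0]) for c0,d in red]),plane('wrist',ce,.0185,o2))
# post top: two views
print("post",tri([(r[0],r[1][0]) for r in(ray('wrist',[358,173],o1),ray('wrist',f([327,60]),o2))]),plane('wrist',[358,173],.074,o1),plane('wrist',f([327,60]),.074,o2))
# parallel
def par(n,p,bx,o=None):
    g=cv2.cvtColor(p,cv2.COLOR_BGR2GRAY);x0,y0,x1,y1=bx;m=np.zeros_like(g);m[y0:y1,x0:x1]=(g[y0:y1,x0:x1]>110)*255
    k,l,s,ce=cv2.connectedComponentsWithStats(m);i=1+np.argmax(s[1:,4]);pts=np.argwhere(l==i)[:,::-1]
    W=plane(n,pts,.018,o)[:,:2].astype(np.float32);r=cv2.minAreaRect(W);print(n,s[i],"rect",r);return ce[i]
c3=par('wrist',p3,(380,0,425,160),o3)
cs=par('scene',cv2.imread('pics/scene0.png'),(212,310,268,380));cd=par('side',cv2.imread('pics/side0.png'),(335,190,355,235))
print(tri([(r[0],r[1][0]) for r in(ray('wrist',c3,o3),ray('scene',cs),ray('side',cd))]))
```

```text
pins z.028
 [[ 0.45060454 -0.12863228]
 [ 0.44762451 -0.25704014]
 [ 0.43970681 -0.15156477]
 [ 0.45974245 -0.15174348]
 [ 0.43804748 -0.23393831]
 [ 0.45911596 -0.23360517]] c [ 0.44914029 -0.19275403]
yaw of track (deg from y) [np.float64(-1.3294553901278485), np.float64(-0.7973888372604369)] 0.1284424308883845 0.08212556920944432 0.020036431803066163
red [331.02597403 251.75324675] [325 248  13   8  77]
red [332.375      137.38888889] [326 134  13   8  72]
(array([ 0.48160107, -0.17028578,  0.01695322]), [np.float64(0.0002951265323094517), np.float64(0.00029512653230949796)]) [[ 0.48126366 -0.17030544  0.0185    ]]
post (array([ 0.5039764 , -0.08776016,  0.06305011]), [np.float64(0.0007953060798351633), np.float64(0.0007953060798351772)]) [[ 0.50215475 -0.08691788  0.074     ]] [[ 0.50366412 -0.09064025  0.074     ]]
wrist [ 396    9   18  138 1770] rect ((0.5935335755348206, 0.11198128759860992), (0.012179028242826462, 0.12125635892152786), 5.316778182983398)
scene [218 314  43  56 459] rect ((0.5929901003837585, 0.11447761952877045), (0.013242779299616814, 0.12243348360061646), 5.419667720794678)
side [340 193  12  38 237] rect ((0.5960992574691772, 0.10064258426427841), (0.013954468071460724, 0.14037398993968964), 5.068949222564697)
(array([0.59673974, 0.11477305, 0.00763901]), [np.float64(0.0018460723449684445), np.float64(0.0018289936336385315), np.float64(0.0012844462907058507)])
```

Run:
```python
from h import *
import pickle
o,p,d=pickle.load(open('pics/w3.pkl','rb'))
for uv in([401,40],[403,75],[405,120],[380,75],[425,75]):
    c,r=ray('wrist',uv,o);Rc,_=pose('wrist',o);z=d[uv[1],uv[0]];print(uv,z,(c+r[0]*z).round(4))
plan([.594,.112,.10],95.3,6,.65)
```

```text
[401, 40] 0.34479183 [0.5885 0.1458 0.0182]
[403, 75] 0.3521853 [0.5916 0.1156 0.0181]
[405, 120] 0.36173898 [0.5953 0.0755 0.0184]
[380, 75] 0.36941475 [ 5.730e-01  1.183e-01 -3.000e-04]
[425, 75] 0.3687675 [6.165e-01 1.188e-01 3.000e-04]
at [ 0.5175 -0.0149  0.2447] yaw 89.98
0.0212, 0.0127, 0.0241, -0.89, 0.65,
0.021, 0.0131, 0.0241, -0.89, 0.65,
0.0207, 0.0134, 0.0241, -0.89, 0.65,
0.0205, 0.0137, 0.0241, -0.89, 0.65,
0.0203, 0.014, 0.0241, -0.89, 0.65,
0.0201, 0.0143, 0.0241, -0.89, 0.65,
```

>>> step_arm(
  increments=[0.021,0.013,0.024,-0.9,0.65,0.021,0.013,0.024,-0.9,0.65,0.021,0.013,0.024,-0.9,0.65,0.021,0.014,0.024,-0.9,0.65,0.02,0.014,0.024,-0.9,0.65,0.02,0.014,0.024,-0.8,0.65,0,0,0,0,0.65,0,0,0,0,0.65,0,0,0,0,0.65],
)

```text
t: 3.95
tool_pos: [0.5949, 0.1093, 0.1017]
tool_rot: [2.121, 2.315, -0.0]
force: [0.2, -0.0, 0.6]
finger_gap: 0.0325
finger_force: 0.0
```

Run:
```python
from h import *
o=get_obs();p,d=camera('wrist');cv2.imwrite('pics/w4.png',p)
print(o['tool_pos'],np.degrees(np.angle(yaw(o))))
g=cv2.cvtColor(p,cv2.COLOR_BGR2GRAY)
# height-segment by depth: points 10..22 mm high
K,D=KD(camera_model('wrist'));v,u=np.mgrid[0:300,0:640];uv=np.c_[u.ravel(),v.ravel()]
c,r=ray('wrist',uv,o);X=c+r*d[:300].reshape(-1,1);k=(X[:,2]>.014)&(X[:,2]<.022)&(abs(X[:,0]-.594)<.03)&(abs(X[:,1]-.112)<.09)
W=X[k];print(len(W),W.mean(0),cv2.minAreaRect(W[:,:2].astype(np.float32)))
for y in(.13,.14,.15,.16):
    s=W[abs(W[:,1]-y)<.002];print(y,np.percentile(s[:,0],[2,50,98]).round(4),W[:,1].max())
plan([.594,.112,.017],95.3,4,.65)
```

```text
[0.59491372 0.109276   0.10165935] 95.00564978163584
2471 [0.59266495 0.12665598 0.01784556] ((0.5927648544311523, 0.1241469532251358), (0.009903842583298683, 0.09599465876817703), 5.293003082275391)
0.13 [0.5878 0.5927 0.5971] 0.17230812723223873
0.14 [0.5864 0.5914 0.5963] 0.17230812723223873
0.15 [0.5856 0.5905 0.5954] 0.17230812723223873
0.16 [0.5847 0.5895 0.5944] 0.17230812723223873
at [0.595  0.1094 0.102 ] yaw 95.01
0.0007, -0.0002, 0.0212, -0.07, 0.65,
0.0007, -0.0002, 0.0212, -0.07, 0.65,
0.0007, -0.0002, 0.0212, -0.07, 0.65,
0.0007, -0.0002, 0.0212, -0.07, 0.65,
```

>>> step_arm(
  increments=[0.001,0,0.025,-0.1,0.65,0.001,0,0.025,-0.1,0.65,0.001,0,0.02,-0.1,0.65,0,0,0.01,0,0.65,0,0,0.0045,0,0.65,0,0,0,0,0.65,0,0,0,0,0.75,0,0,0,0,0.85,0,0,0,0,0.95,0,0,0,0,1,0,0,0,0,1,0,0,0,0,1],
  newtons=30,
)

```text
t: 5.2
tool_pos: [0.5946, 0.1147, 0.0169]
tool_rot: [2.112, 2.325, 0.001]
force: [-0.6, -1.1, 5.6]
finger_gap: 0.0092
finger_force: 30.0
```

>>> step_arm(
  increments=[0,0,0,0,1,0,0,0,0,1,0,0,-0.01,0,1,0,0,-0.02,0,1,0,0,-0.025,0,1,0,0,-0.025,0,1,0,0,0,0,1,0,0,0,0,1],
)

```text
t: 6.0
tool_pos: [0.5939, 0.1144, 0.0958]
tool_rot: [-2.113, -2.325, 0.001]
force: [0.0, -1.1, -2.1]
finger_gap: 0.0097
finger_force: 30.0
```

Run:
```python
from h import *
o=get_obs();print(o['t'],o['tool_pos'],np.degrees(np.angle(yaw(o))),o['finger_gap'],o['finger_force'],o['force'])
plan([.452,-.19,.10],89,8,1)
```

```text
6.0 [0.59385445 0.11440043 0.09578429] 95.48056326350397 0.009736131493960631 29.99929368495941 [ 0.0249073  -1.0839578  -2.06949657]
at [0.5939 0.1144 0.0958] yaw 95.48
-0.0362, -0.0213, -0.0005, 0.81, 1,
-0.0365, -0.0208, -0.0005, 0.81, 1,
-0.0368, -0.0203, -0.0005, 0.81, 1,
-0.0371, -0.0197, -0.0005, 0.81, 1,
-0.0373, -0.0192, -0.0005, 0.81, 1,
-0.0376, -0.0187, -0.0005, 0.81, 1,
-0.0379, -0.0181, -0.0005, 0.81, 1,
-0.0381, -0.0176, -0.0005, 0.81, 1,
```

Run:
```python
from h import *
plan([.49,-.25,.13],89,10,1)
```

```text
at [0.5939 0.1144 0.0958] yaw 95.48
-0.0353, -0.0138, -0.0034, 0.65, 1,
-0.0354, -0.0134, -0.0034, 0.65, 1,
-0.0356, -0.013, -0.0034, 0.65, 1,
-0.0357, -0.0126, -0.0034, 0.65, 1,
-0.0359, -0.0122, -0.0034, 0.65, 1,
-0.036, -0.0118, -0.0034, 0.65, 1,
-0.0361, -0.0114, -0.0034, 0.65, 1,
-0.0363, -0.011, -0.0034, 0.65, 1,
-0.0364, -0.0106, -0.0034, 0.65, 1,
-0.0365, -0.0102, -0.0034, 0.65, 1,
```

>>> step_arm(
  increments=[-0.035,-0.014,-0.01,0.6,1,-0.0355,-0.0135,-0.01,0.6,1,-0.0355,-0.013,-0.01,0.6,1,-0.0355,-0.0125,-0.004,0.6,1,-0.036,-0.012,0,0.7,1,-0.036,-0.012,0,0.7,1,-0.036,-0.0115,0,0.7,1,-0.0365,-0.011,0,0.7,1,-0.0365,-0.0105,0,0.7,1,-0.0365,-0.01,0,0.6,1,0,0,0,0,1,0,0,0,0,1],
)

```text
t: 7.2
tool_pos: [0.4891, -0.2505, 0.1283]
tool_rot: [-2.242, -2.196, 0.002]
force: [0.7, 0.8, -2.2]
finger_gap: 0.0097
finger_force: 30.0
```

>>> step_arm(
  increments=[0,0,0,0,1,0,0,0,0,1],
)

```text
t: 7.4
tool_pos: [0.4911, -0.2477, 0.1297]
tool_rot: [-2.237, -2.204, -0.001]
force: [0.1, -0.1, -2.3]
finger_gap: 0.0096
finger_force: 30.0
```

Run:
```python
from h import *
import pickle
o=get_obs();p,d=camera('wrist');pickle.dump((o,p,d),open('pics/w5.pkl','wb'))
print(o['tool_pos'],np.degrees(np.angle(yaw(o))),o['dq'].round(3) if hasattr(o['dq'],'round') else o['dq'])
v,u=np.mgrid[0:480,0:640];uv=np.c_[u.ravel(),v.ravel()]
c,r=ray('wrist',uv,o);X=(c+r*d.reshape(-1,1));Z=X[:,2].reshape(480,640)
m=((Z>.023)&(Z<.031)).astype(np.uint8)
n,l,s,ce=cv2.connectedComponentsWithStats(m);X=X.reshape(480,640,3)
for i in range(1,n):
    if 4<s[i,4]<400:
        w=X[l==i];
        if w[:,0].mean()<.475 : print(s[i],ce[i].round(1),w.mean(0).round(4))
h=(Z>.10)&(Z<.14);T=R.from_rotvec(o['tool_rot']).as_matrix();L=(X[h]-o['tool_pos'])@T
k=(abs(L[:,1])<.012)&(L[:,0]>.015);print('held n',k.sum(),'z',np.median(L[k,2]),'maxx',np.percentile(L[k,0],[98,99.5]))
for x in(.02,.03,.04,.05,.055):
    q=L[k&(abs(L[:,0]-x)<.002)]; print(x,np.percentile(q[:,1],[3,50,97]).round(4) if len(q) else None,np.median(q[:,2]).round(4) if len(q) else None)
cv2.imwrite('pics/w5.png',p)
```

```text
[ 0.4911007  -0.24769937  0.12967182] 89.16272555570984 [-0.003 -0.007  0.002 -0.005  0.001  0.003  0.001]
[251  53   9  10  69] [254.5  57.4] [ 0.4508 -0.1286  0.0255]
[236  93   9   9  56] [239.8  97. ] [ 0.4404 -0.1518  0.0254]
[267  93   9   9  60] [270.8  96.9] [ 0.46   -0.1522  0.0254]
[241 223   8   8  50] [244.4 226.5] [ 0.4385 -0.2352  0.0254]
[270 223   8   8  54] [273.6 226.6] [ 0.4583 -0.2355  0.0255]
[256 256   9   9  49] [260.1 260.4] [ 0.4479 -0.2592  0.0255]
held n 2710 z -0.001016871732161736 maxx [0.05754232 0.05766586]
0.02 [-0.0054 -0.0005  0.0039] -0.0011
0.03 [-0.0057 -0.0009  0.0039] -0.001
0.04 [-0.0057 -0.0005  0.0038] -0.0011
0.05 [-0.0056 -0.0009  0.0041] -0.001
0.055 [-0.0055 -0.0005  0.0041] -0.001
```

View pics/w5.png

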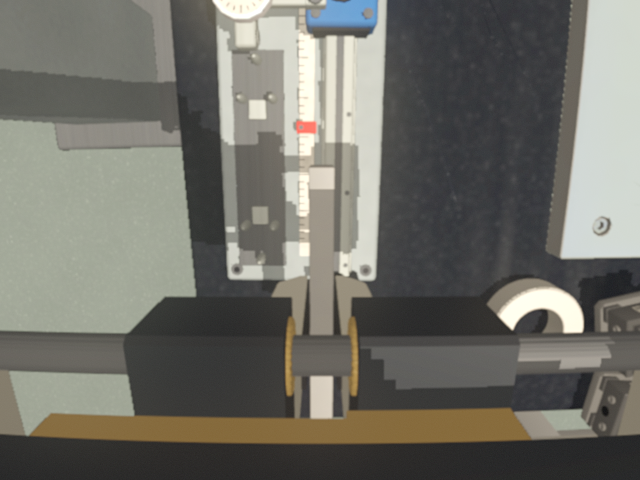

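w5: nest's six pins found at columns 240–274, rows 57–260. The parallel is held straight, its far end at (321,168). Heights and spacings agree with the text to within about 1 mm.

Run:
```python
from h import *
plan([.45,-.1916,.13],88.75,2,1)
```

```text
at [ 0.4912 -0.2479  0.1299] yaw 89.15
0.0278, -0.021, -0.0001, 0.2, 1,
0.0278, -0.0211, -0.0001, 0.2, 1,
```

>>> step_arm(
  increments=[0.02,-0.015,0,0.2,1,0.02,-0.015,0,0.2,1,0.0155,-0.012,0.015,0,1,0,0,0.02,0,1,0,0,0.02,0,1,0,0,0,0,1,0,0,0,0,1,0,0,0,0,1],
)

```text
t: 8.25
tool_pos: [0.4509, -0.1932, 0.0761]
tool_rot: [2.247, 2.193, 0.002]
force: [-0.5, -0.1, -2.2]
finger_gap: 0.0093
finger_force: 30.0
```

```bash
cat > look.py <<'E'
from h import *
o=get_obs();p,d=camera('wrist');cv2.imwrite('pics/w6.png',p)
print(o['t'],o['tool_pos'],np.degrees(np.angle(yaw(o))))
v,u=np.mgrid[0:480,0:640];uv=np.c_[u.ravel(),v.ravel()]
c,r=ray('wrist',uv,o);X=(c+r*d.reshape(-1,1)).reshape(480,640,3);Z=X[...,2]
m=((Z>.022)&(Z<.032)).astype(np.uint8);n,l,s,ce=cv2.connectedComponentsWithStats(m)
for i in range(1,n):
    w=X[l==i].mean(0)
    if 15<s[i,4]<1500 and w[0]<.475 and w[1]>-.29: print(s[i],w.round(4))
z=o['tool_pos'][2];T=R.from_rotvec(o['tool_rot']).as_matrix();L=(X.reshape(-1,3)-o['tool_pos'])@T
k=(abs(L[:,1])<.012)&(L[:,0]>.015)&(L[:,0]<.07)&(abs(L[:,2]+.001)<.003);print('held',k.sum(),'maxx',np.percentile(L[k,0],[98,99.8]),np.median(L[k,2]))
for x in(.03,.04,.05):
    q=L[k&(abs(L[:,0]-x)<.003)]; print(x,np.percentile(q[:,1],[2,98]).round(4) if len(q) else None)
E
python3 look.py
```

```text
8.25 [ 0.45094307 -0.19320337  0.07607376] 88.6139448746805
[314 148  10   3  24] [ 0.4504 -0.1296  0.0244]
[295 187  11  11  99] [ 0.4401 -0.1513  0.0251]
[335 187   9  11  82] [ 0.4603 -0.1518  0.0253]
held 2666 maxx [0.05682918 0.05755579] -0.0010393865284212796
0.03 [-0.0057  0.0039]
0.04 [-0.0057  0.0038]
0.05 [-0.0056  0.0041]
```

>>> step_arm(
  increments=[0.0015,-0.001,0.01,-0.1,1,0,0,0.01,0,1,0,0,0.006,0,1,0,0,0,0,1,0,0,0,0,1,0,0,0,0,1],
)

```text
t: 8.9
tool_pos: [0.4492, -0.1918, 0.0493]
tool_rot: [2.247, 2.196, 0.0]
force: [0.7, 0.6, -2.3]
finger_gap: 0.0097
finger_force: 30.0
```

```bash
python3 look.py
```

```text
8.9 [ 0.44921007 -0.1918084   0.04927146] 88.68289846844283
[319 153   9   3  18] [ 0.4505 -0.1299  0.024 ]
[295 196  13  13 127] [ 0.44   -0.1512  0.0252]
[338 196  13  13 126] [ 0.4598 -0.1517  0.0251]
held 2784 maxx [0.06615691 0.06943981] -0.0010773773064612984
0.03 [-0.0057  0.0039]
0.04 [-0.0056  0.0038]
0.05 [-0.0056  0.0041]
```

>>> step_arm(
  increments=[0,0.0005,0.003,0,1,0,0,0.003,0,1,0,0,0.003,0,1,0,0,0.002,0,1,0,0,0.001,0,1,0,0,0,0,1,0,0,0,0,1],
)

```text
t: 9.65
tool_pos: [0.4495, -0.1918, 0.0372]
tool_rot: [-2.247, -2.196, -0.0]
force: [0.6, 1.1, -2.5]
finger_gap: 0.01
finger_force: 30.0
```

>>> step_arm(
  increments=[0,0,0.001,0,1,0,0,0.001,0,1,0,0,0.0005,0,1,0,0,0,0,1,0,0,0,0,1],
)

```text
t: 10.15
tool_pos: [0.4495, -0.1918, 0.0348]
tool_rot: [2.247, 2.196, 0.0]
force: [-1.1, -0.1, -0.8]
finger_gap: 0.0096
finger_force: 30.0
```

>>> step_arm(
  increments=[0,0,0.0005,0,1,0,0,0,0,1,0,0,0,0,0.95,0,0,0,0,0.87,0,0,0,0,0.8,0,0,0,0,0.72,0,0,0,0,0.7,0,0,0,0,0.7],
)

```text
t: 10.95
tool_pos: [0.4495, -0.1918, 0.0341]
tool_rot: [-2.247, -2.196, -0.0]
force: [0.1, -0.3, 0.9]
finger_gap: 0.0278
finger_force: 0.0
```

>>> step_arm(
  increments=[0,0,-0.003,0,0.7,0,0,-0.008,0,0.7,0,0,-0.02,0,0.7,0,0,-0.03,0,0.7,0,0,-0.03,0,0.7,0,0,0,0,0.7,0,0,0,0,0.7],
)

```text
t: 11.65
tool_pos: [0.4496, -0.1921, 0.126]
tool_rot: [2.246, 2.194, 0.001]
force: [0.3, -0.2, -0.5]
finger_gap: 0.028
finger_force: 0.0
```

Run:
```python
from h import *
o=get_obs();print(o['t'],o['tool_pos'],np.degrees(np.angle(yaw(o))),o['finger_gap'],np.round(o['joint_positions'],2))
plan([.45,-.265,.15],88.75,3,.6)
```

```text
11.65 [ 0.44963415 -0.19205084  0.12599663] 88.66770540686308 0.02799695531953218 [ 0.66  0.55 -0.45  2.    0.37  0.67 -0.04]
at [ 0.4496 -0.1921  0.126 ] yaw 88.67
-0.0243, 0.0007, -0.008, -0.03, 0.6,
-0.0243, 0.0007, -0.008, -0.03, 0.6,
-0.0243, 0.0007, -0.008, -0.03, 0.6,
```

>>> step_arm(
  increments=[-0.028,0.015,-0.025,0,0.5,-0.028,0.015,-0.025,0,0.4,-0.028,0.015,-0.02,0,0.3,0,0,0,0,0.2,0,0,0,0,0.2,0,0,0,0,0.2],
)

```text
t: 12.25
tool_pos: [0.4912, -0.2751, 0.1935]
tool_rot: [-2.242, -2.195, 0.001]
force: [0.2, 0.1, 0.1]
finger_gap: 0.0708
finger_force: 0.0
```

```bash
cat > look2.py <<'E'
from h import *
import pickle,sys
o=get_obs();p,d=camera('wrist');pickle.dump((o,p,d),open(f'pics/{sys.argv[1]}.pkl','wb'))
cv2.imwrite(f'pics/{sys.argv[1]}.png',p);print(o['t'],o['tool_pos'],np.degrees(np.angle(yaw(o))))
v,u=np.mgrid[0:480,0:640];uv=np.c_[u.ravel(),v.ravel()]
c,r=ray('wrist',uv,o);X=(c+r*d.reshape(-1,1)).reshape(480,640,3);Z=X[...,2]
def box(z0,z1,x0,x1,y0,y1): return X[(Z>z0)&(Z<z1)&(X[...,0]>x0)&(X[...,0]<x1)&(X[...,1]>y0)&(X[...,1]<y1)]
w=box(.034,.039,.43,.468,-.28,-.12);print("par",len(w),w.mean(0),cv2.minAreaRect(w[:,:2].astype(np.float32)))
w=box(.071,.078,.48,.53,-.25,-.06);print("post",len(w),w.mean(0),w.min(0),w.max(0))
h=cv2.cvtColor(p,cv2.COLOR_BGR2HSV);m=(cv2.inRange(h,(0,120,80),(12,255,255))>0)&(abs(X[...,0]-.481)<.015)&(abs(X[...,1]+.171)<.02)&(Z>.01)&(Z<.03)
w=X[m];print("marker",m.sum(),w.mean(0),w.min(0),w.max(0))
for y in range(-165,-50,5): pass
w=box(.0195,.025,.47,.486,-.25,-.06);print("pointer",len(w),w.mean(0) if len(w) else None,w.min(0) if len(w) else None,w.max(0) if len(w) else None)
E
python3 look2.py w7
```

```text
12.25 [ 0.4912173  -0.27506555  0.19351454] 88.78572557273661
par 2072 [ 0.44878967 -0.19234018  0.03580528] ((0.4486581087112427, -0.19390898942947388), (0.1194351390004158, 0.010777520015835762), 88.5968246459961)look2.py:9: RuntimeWarning: Mean of empty slice.
  w=box(.071,.078,.48,.53,-.25,-.06);print("post",len(w),w.mean(0),w.min(0),w.max(0))
  ret = um.true_divide(
Traceback (most recent call last):
  File "look2.py", line 9, in <module>
    w=box(.071,.078,.48,.53,-.25,-.06);print("post",len(w),w.mean(0),w.min(0),w.max(0))
                                                                     ~~~~~^^^
ValueError: zero-size array to reduction operation minimum which has no identity
```

```bash
python3 -c "
import cv2;p=cv2.imread('pics/w7.png');cv2.imwrite('pics/w7c.png',cv2.resize(p[0:300,180:440],None,fx=2,fy=2,interpolation=cv2.INTER_CUBIC))"
```

```text
(no output)
```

View pics/w7c.png

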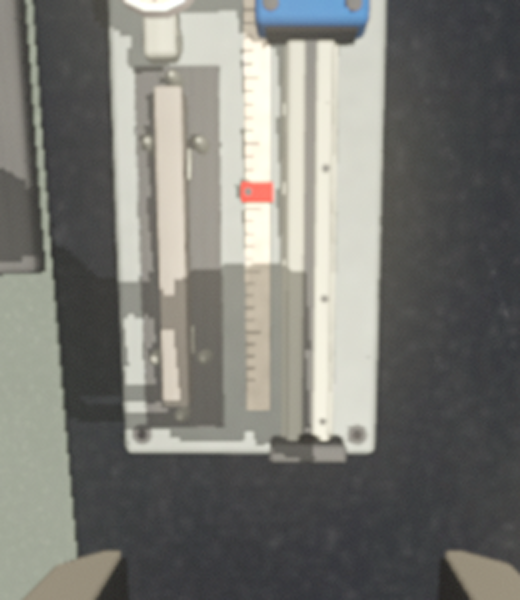

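Parallel sits between the pins, top at 35.8 mm, centred on the nest. Next: post, pointer and marker from the earlier views.

```bash
cat > m.py <<'E'
from h import *
import pickle,sys
for f in sys.argv[1:]:
    o,p,d=pickle.load(open(f'pics/{f}.pkl','rb'));v,u=np.mgrid[0:480,0:640];uv=np.c_[u.ravel(),v.ravel()]
    c,r=ray('wrist',uv,o);X=(c+r*d.reshape(-1,1)).reshape(480,640,3);Z=X[...,2]
    ps=np.radians(88.72);tx=np.array([np.sin(ps),-np.cos(ps)]);ty=np.array([np.cos(ps),np.sin(ps)])
    S=(X[...,:2]-[.4493,-.1938])@np.c_[tx,ty]  # nest-centred track coords
    def rep(n,k):
        k=k&(Z>0)
        if k.sum(): print(f,n,k.sum(),'track mid',((S[k].min(0)+S[k].max(0))/2).round(4),'ext',np.ptp(S[k],axis=0).round(4),'z',np.median(Z[k]).round(4),'world',X[k].mean(0).round(4))
    A=(S[...,0]>.035)&(S[...,0]<.075)&(S[...,1]>-.12)&(S[...,1]<.14)
    rep('post',A&(Z>.072)&(Z<.078)); rep('carr',A&(Z>.038)&(Z<.0425))
    h=cv2.cvtColor(p,cv2.COLOR_BGR2HSV);red=(cv2.inRange(h,(0,110,80),(12,255,255))>0);B=(S[...,0]>.02)&(S[...,0]<.045)
    rep('marker',red&B&(abs(S[...,1]-.023)<.02)&(abs(Z-.018)<.004))
    rep('pointer',B&(Z>.0195)&(Z<.024)&(S[...,0]<.036)&(S[...,1]>-.1)&(S[...,1]<.15))
E
python3 m.py w1 w2 w5 w7
python3 - <<'E'
import pickle,cv2,numpy as np
a=pickle.load(open('pics/w1.pkl','rb'))[1][120:270,270:400]
cv2.imwrite('pics/c1.png',cv2.resize(a,None,fx=4,fy=4,interpolation=cv2.INTER_CUBIC))
E
```

```text
w1 post 304 track mid [0.0527 0.1047] ext [0.0158 0.0165] z 0.0738 world [ 0.5045 -0.09    0.0738]
w1 carr 1603 track mid [0.0544 0.1053] ext [0.0387 0.0528] z 0.0399 world [ 0.5065 -0.0885  0.0399]
w1 marker 84 track mid [0.032  0.0244] ext [0.0122 0.0071] z 0.0183 world [ 0.4817 -0.17    0.0183]
w1 pointer 76 track mid [0.0306 0.0851] ext [0.0106 0.1294] z 0.022 world [ 0.4821 -0.0821  0.0218]
w2 post 385 track mid [0.0526 0.1043] ext [0.0171 0.0169] z 0.0737 world [ 0.5043 -0.0906  0.0737]
w2 carr 1790 track mid [0.0544 0.1044] ext [0.0386 0.0532] z 0.0398 world [ 0.5065 -0.0912  0.0399]
w2 marker 84 track mid [0.0312 0.024 ] ext [0.0114 0.0065] z 0.0182 world [ 0.4812 -0.1708  0.0181]
w2 pointer 56 track mid [0.0303 0.0748] ext [0.0099 0.1025] z 0.022 world [ 0.4809 -0.0836  0.022 ]
w5 carr 1566 track mid [0.0541 0.0862] ext [0.0378 0.0162] z 0.0398 world [ 0.5062 -0.1084  0.0398]
w5 marker 197 track mid [0.0316 0.0242] ext [0.0119 0.0071] z 0.0183 world [ 0.4816 -0.1706  0.0183]
w5 pointer 15 track mid [0.0316 0.052 ] ext [0.0077 0.0615] z 0.0203 world [ 0.4829 -0.1406  0.0209]
w7 carr 601 track mid [0.0543 0.0828] ext [0.0376 0.0103] z 0.0397 world [ 0.5052 -0.1111  0.0397]
w7 marker 127 track mid [0.0316 0.0238] ext [0.0113 0.0071] z 0.0183 world [ 0.4816 -0.171   0.0183]
w7 pointer 17 track mid [0.031  0.0517] ext [0.0097 0.06  ] z 0.0201 world [ 0.4818 -0.1439  0.021 ]
```

View pics/c1.png

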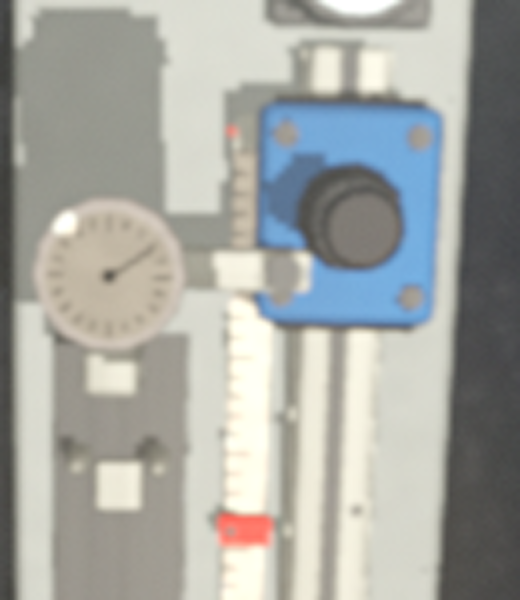

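The crop shows a small red tip at (232,131), level with the carriage's upper half. It's probably the pointer tip, so I'm checking its height from two views.

Run:
```python
from h import *
import pickle
rs=[]
ps=np.radians(88.72);tx=np.array([np.sin(ps),-np.cos(ps)]);ty=np.array([np.cos(ps),np.sin(ps)]);M=np.c_[tx,ty]
for f,(u0,v0) in(('w1',(328,153)),('w2',(329,24))):
    o,p,d=pickle.load(open(f'pics/{f}.pkl','rb'));q=p[v0-4:v0+5,u0-4:u0+5].astype(int)
    e=np.clip(q[...,2]-(q[...,0]+q[...,1])/2-15,0,None);y,x=np.mgrid[-4:5,-4:5];uv=[u0+(e*x).sum()/e.sum(),v0+(e*y).sum()/e.sum()]
    W=plane('wrist',uv,.0215,o);print(f,uv,W,(W[:,:2]-[.4493,-.1938])@M);c,r=ray('wrist',uv,o);rs.append((c,r[0]))
    v,u=np.mgrid[v0-12:v0+18,u0-8:u0+12];c,r=ray('wrist',np.c_[u.ravel(),v.ravel()],o);X=c+r*d[v0-12:v0+18,u0-8:u0+12].reshape(-1,1)
    print((X[:,2].reshape(30,20)[::2]*1000).astype(int))
print(tri(rs))
```

```text
w1 [np.float64(327.5502092050209), np.float64(152.35878661087867)] [[ 0.47790423 -0.07156668  0.0215    ]] [[0.0258666  0.12284179]]
[[11 11 12 12 12 13 12 11 11 12 11 11 11 10 12 12 11 11 11 11]
 [12 12 11 12 13 12 11 10 10 12 12 12 12 12 12 11 11 10 11 11]
 [11 12 10 11 11 11 11 12 11 10 11 12 12 11 11 12 12 23 37 37]
 [11 12 11 11 11 12 11 12 12 11 12 12 12 11 12 28 38 38 38 40]
 [13 10 12 11 10 12 11 11 11 22 21 20 21 21 23 37 38 39 39 39]
 [12 11 12 11 10 11 11 11 12 21 22 22 21 21 22 37 40 39 40 40]
 [12 12 11 13 11 10 12 12 12 21 22 21 22 22 21 37 38 38 39 41]
 [10 12 12 11 11 11 10 10 12 21 22 21 21 22 23 38 39 39 40 40]
 [11 12 10 12 12 11 10 12 12 15 13 14 13 14 20 36 38 40 39 38]
 [11 11 12 11 12 11 11 11 10 13 13 12 13 13 22 37 39 40 40 39]
 [11 11 11 10 11 11 11 12 11 14 13 13 13 12 24 37 39 38 39 39]
 [11 11 11 12 12 12 11 11 10 13 13 14 14 12 27 37 38 39 40 38]
 [11 12 11 11 11  9 10 12 13 13 14 14 14 14 28 37 39 39 40 38]
 [12 12 11 12 11 11 11 11 12 15 13 14 14 12 31 37 38 39 38 40]
 [11 11 11 11 12 11 11 13 10 14 14 13 14 15 33 38 39 38 37 40]]
w2 [np.float64(328.48
[... 469 characters left out ...]
39 39 39]
 [11 12 10 11 11 11 12 21 21 21 21 22 21 23 31 37 41 38 40 40]
 [11 12 12 11 11 10 12 10 12 24 20 23 22 24 31 38 39 38 38 40]
 [11 12 11 12 13 11 12 12 12 21 22 22 23 22 31 39 39 39 40 39]
 [11 10 10 11 11 12 10 11 13 12 14 13 12 14 34 37 38 38 39 40]
 [12 12 11 12 12 10 10 11 11 13 14 14 13 13 36 37 39 40 38 39]
 [12 11 12 12 11 11 11 10 10 13 14 13 13 12 36 39 38 39 38 39]
 [11 11 13 12 11 12 11 12 12 13 14 14 12 12 37 39 39 39 40 39]
 [12 11 10 11 12 12 11 11 11 13 13 12 13 12 35 38 39 39 38 39]
 [11 12 11 12 12 12 11 10 11 13 15 14 13 13 37 38 39 39 40 40]]
(array([ 0.47787348, -0.07155707,  0.02190437]), [np.float64(2.4441677189016477e-05), np.float64(2.4441677189109386e-05)])
```

Run:
```python
from h import *
import pickle
ps=np.radians(88.72);M=np.array([[np.sin(ps),np.cos(ps)],[-np.cos(ps),np.sin(ps)]])
for f in('w1','w2'):
    o,p,d=pickle.load(open(f'pics/{f}.pkl','rb'));v,u=np.mgrid[0:480,0:640];c,r=ray('wrist',np.c_[u.ravel(),v.ravel()],o);X=c+r*d.reshape(-1,1)
    S=(X[:,:2]-[.4493,-.1938])@M-[.0527,.1045]
    k=(X[:,2]>.0445)&(X[:,2]<.055)&(abs(S[:,1])<.03)&(abs(S[:,0])<.035);print(f)
    for a in range(-35,35,4):
        q=k&(S[:,0]*1e3>=a)&(S[:,0]*1e3<a+4)
        if q.sum()>2: print(a,q.sum(),(S[q,1].min()*1e3).round(1),(S[q,1].max()*1e3).round(1),X[q,2].max().round(4))
plan([.5043,-.0905,.14],178.72,13,.2)
```

```text
w1
-35 44 -15.3 -7.1 0.0494
-31 46 -16.3 -7.1 0.049
-27 52 -16.3 -7.0 0.0492
-23 43 -15.9 -7.0 0.0498
-19 52 -15.7 -7.0 0.0534
-15 43 -15.7 -7.2 0.0529
-11 35 -15.6 7.4 0.0517
-7 8 6.1 8.8 0.0525
w2
-35 54 -15.7 -7.8 0.0491
-31 58 -16.1 -7.7 0.0506
-27 50 -15.7 -7.6 0.05
-23 51 -16.1 -7.6 0.0525
-19 57 -16.0 -7.2 0.0527
-15 58 -16.0 -7.4 0.0533
-11 40 -15.7 0.2 0.0538
-7 19 -9.9 -5.1 0.053
-3 17 -9.2 -7.9 0.0537
1 8 -8.6 -7.2 0.0523
5 6 -6.6 -4.1 0.0511
at [ 0.4914 -0.2749  0.1937] yaw 88.81
0.0142, 0.0007, 0.0041, -6.92, 0.2,
0.014, 0.0024, 0.0041, -6.92, 0.2,
0.0136, 0.0041, 0.0041, -6.92, 0.2,
0.013, 0.0057, 0.0041, -6.92, 0.2,
0.0123, 0.0072, 0.0041, -6.92, 0.2,
0.0113, 0.0086, 0.0041, -6.92, 0.2,
0.0102, 0.0099, 0.0041, -6.92, 0.2,
0.0089, 0.0111, 0.0041, -6.92, 0.2,
0.0075, 0.0121, 0.0041, -6.92, 0.2,
0.006, 0.0129, 0.0041, -6.92, 0.2,
0.0044, 0.0135, 0.0041, -6.92, 0.2,
0.0027, 0.014, 0.0041, -6.92, 0.2,
0.001, 0.0142, 0.0041, -6.92, 0.2,
```

>>> step_arm(
  increments=[0.0155,0.001,0.004,-7.5,0.4,0.015,0.003,0.004,-7.5,0.4,0.0145,0.005,0.004,-7.5,0.4,0.014,0.0065,0.004,-7.5,0.4,0.013,0.008,0.004,-7.5,0.4,0.012,0.0095,0.004,-7.5,0.4,0.0105,0.011,0.004,-7.5,0.4,0.009,0.0125,0.004,-7.5,0.4,0.0075,0.0135,0.004,-7.5,0.4,0.006,0.014,0.004,-7.5,0.4,0.004,0.015,0.004,-7.5,0.4,0.0015,0.015,0.004,-7.5,0.4],
)

```text
t: 13.5
tool_pos: [0.5013, -0.0914, 0.1464]
tool_rot: [-0.024, -3.139, -0.0]
force: [0.4, 0.4, 0.5]
finger_gap: 0.0556
finger_force: 0.0
```

>>> step_arm(
  increments=[0,0.015,0,0,0.4,0,0,0,0,0.4,0,0,0,0,0.4],
)

```text
t: 13.8
tool_pos: [0.5027, -0.0779, 0.1472]
tool_rot: [-0.037, -3.141, 0.001]
force: [-0.5, -0.4, 0.6]
finger_gap: 0.0557
finger_force: 0.0
```

```bash
cat > look3.py <<'E'
from h import *
import sys,pickle
o=get_obs();p,d=camera('wrist');pickle.dump((o,p,d),open(f'pics/{sys.argv[1]}.pkl','wb'))
cv2.imwrite(f'pics/{sys.argv[1]}.png',p);print(o['t'],o['tool_pos'],np.degrees(np.angle(yaw(o))),o['finger_gap'],o['force'],np.round(o['joint_positions'],2))
E
python3 look3.py w8; sed -i 's/A&(Z>.072)&(Z<.078)/A\&(Z>.072)\&(Z<.0765)/' m.py; python3 m.py w8; python3 -c "
from h import *
plan([.5058,-.0905,.1],178.72,2,.4)"
```

```text
13.8 [ 0.50267963 -0.07792442  0.14720066] 178.65158990061013 0.0556829220195924 [-0.45258818 -0.35497484  0.59085524] [ 0.67  0.66 -0.88  1.91  0.65  0.89  1.  ]
w8 post 550 track mid [0.0521 0.1048] ext [0.0166 0.0165] z 0.0737 world [ 0.5037 -0.0899  0.0737]
w8 carr 2376 track mid [0.054  0.1052] ext [0.0379 0.0519] z 0.0399 world [ 0.5048 -0.0883  0.04  ]
w8 marker 164 track mid [0.0314 0.0241] ext [0.0129 0.0075] z 0.0183 world [ 0.4813 -0.1699  0.0183]
w8 pointer 139 track mid [0.0303 0.0858] ext [0.0112 0.1275] z 0.0225 world [ 0.4822 -0.0799  0.0223]
at [ 0.5028 -0.0786  0.1472] yaw 178.59
-0.0017, -0.0059, 0.0236, -0.06, 0.4,
-0.0017, -0.0059, 0.0236, -0.06, 0.4,
```

View pics/w8.png

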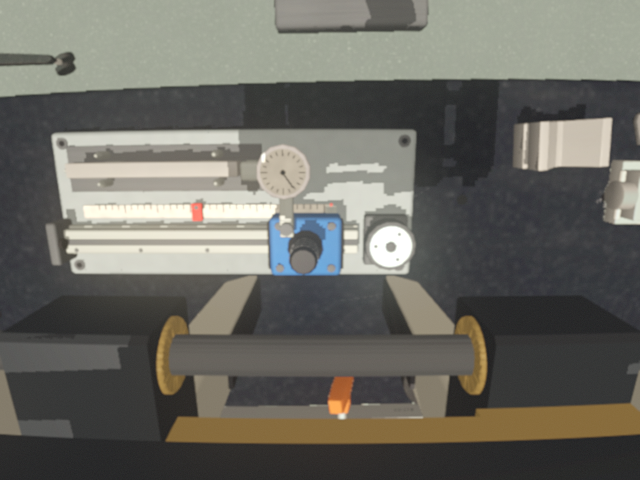

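w8: post at (303,250), parallel lying in the nest on the left, marker at (197,211). Post agrees at world (0.504, −0.090). Descending on it.

>>> step_arm(
  increments=[-0.001,-0.006,0.02,-0.05,0.4,-0.001,-0.006,0.02,0,0.4,0,0,0.015,0,0.4,0,0,0,0,0.4,0,0,0,0,0.4],
)

```text
t: 14.35
tool_pos: [0.5048, -0.0899, 0.0924]
tool_rot: [0.035, 3.141, 0.001]
force: [0.4, 0.1, 0.5]
finger_gap: 0.0559
finger_force: 0.0
```

```bash
python3 -c "
from h import *
plan([.505,-.0903,.063],178.72,2,.4)"
```

```text
at [ 0.5048 -0.0899  0.0924] yaw 178.72
-0.0001, -0.0002, 0.0147, 0.0, 0.4,
-0.0001, -0.0002, 0.0147, 0.0, 0.4,
```

>>> step_arm(
  increments=[0,0,0.012,0,0.4,0,0,0.012,0,0.4,0,0,0.005,0,0.4,0,0,0,0,0.5,0,0,0,0,0.6,0,0,0,0,0.7,0,0,0,0,0.75,0,0,0,0,0.8,0,0,0,0,0.85,0,0,0,0,1,0,0,0,0,1,0,0,0,0,1],
  newtons=50,
)

```text
t: 15.55
tool_pos: [0.5048, -0.0893, 0.0634]
tool_rot: [0.034, 3.141, 0.002]
force: [0.1, 3.0, 0.8]
finger_gap: 0.0168
finger_force: 50.0
```

```bash
python3 -c "
from h import *
o=get_obs();print(o['tool_pos'],np.degrees(np.angle(yaw(o))),o['finger_gap'],o['finger_force'],o['force'],o['t'])
a=np.radians(178.72-88.72-90)
t=np.array([.02234,.99975]);print('target',o['tool_pos'][:2]-t*.0989)
"
```

```text
[ 0.50483918 -0.08926213  0.06341472] 178.76890788426775 0.01678633459010896 50.00072307419032 [0.12493164 3.04400893 0.81514001] 15.55
target [ 0.50262975 -0.1881374 ]
```

>>> step_arm(
  increments=[0,-0.001,0,0,1,0,-0.002,0,0,1,0,-0.002,0,0,1,0,-0.002,0,0,1,0,-0.002,0,0,1,0,-0.002,0,0,1,0,-0.002,0,0,1,0,-0.002,0,0,1,0,-0.002,0,0,1,0,-0.002,0,0,1,0,-0.002,0,0,1,0,-0.002,0,0,1],
)

```text
t: 16.75
tool_pos: [0.5043, -0.1123, 0.0634]
tool_rot: [0.034, 3.141, 0.003]
force: [0.3, 5.8, 1.7]
finger_gap: 0.0171
finger_force: 50.0
```

>>> step_arm(
  increments=[0,-0.002,0,0,1,0,-0.002,0,0,1,0,-0.002,0,0,1,0,-0.002,0,0,1,0,-0.002,0,0,1,0,-0.002,0,0,1,0,-0.002,0,0,1,0,-0.002,0,0,1,0,-0.002,0,0,1,0,-0.002,0,0,1,0,-0.002,0,0,1,0,-0.002,0,0,1],
)

```text
t: 17.95
tool_pos: [0.5037, -0.1352, 0.0634]
tool_rot: [0.033, 3.141, 0.005]
force: [-0.3, 7.4, 2.3]
finger_gap: 0.0169
finger_force: 50.0
```

>>> step_arm(
  increments=[0,-0.002,0,0,1,0,-0.002,0,0,1,0,-0.002,0,0,1,0,-0.002,0,0,1,0,-0.002,0,0,1,0,-0.002,0,0,1,0,-0.002,0,0,1,0,-0.002,0,0,1,0,-0.002,0,0,1,0,-0.002,0,0,1,0,-0.002,0,0,1,0,-0.002,0,0,1],
)

```text
t: 19.15
tool_pos: [0.5032, -0.1584, 0.0634]
tool_rot: [0.032, 3.141, 0.007]
force: [0.5, 8.8, 2.2]
finger_gap: 0.0169
finger_force: 50.0
```

>>> step_arm(
  increments=[0,-0.002,0,0,1,0,-0.002,0,0,1,0,-0.002,0,0,1,0,-0.002,0,0,1,0,-0.002,0,0,1,0,-0.002,0,0,1,0,-0.002,0,0,1,0,-0.002,0,0,1,0,-0.002,0,0,1,0,-0.002,0,0,1,0,-0.002,0,0,1],
)

```text
t: 20.25
tool_pos: [0.5027, -0.1796, 0.0634]
tool_rot: [0.031, 3.141, 0.008]
force: [-0.5, 9.3, 2.5]
finger_gap: 0.017
finger_force: 50.0
```

```bash
python3 look3.py w9; python3 m.py w9; python3 -c "
import cv2;p=cv2.imread('pics/w9.png');cv2.imwrite('pics/w9c.png',cv2.resize(p[60:360,180:460],None,fx=2,fy=2,interpolation=cv2.INTER_CUBIC))"
```

```text
20.25 [ 0.50273831 -0.17956738  0.06341958] 178.86988406419528 0.017038365301535973 [-0.48645368  9.26335018  2.46848318] [ 0.79  0.8  -0.78  1.91  0.8   0.77  1.1 ]
w9 post 1546 track mid [0.0513 0.0149] ext [0.0177 0.0458] z 0.0738 world [ 0.4999 -0.18    0.0738]
w9 carr 1870 track mid [0.0537 0.0148] ext [0.0374 0.051 ] z 0.04 world [ 0.4905 -0.177   0.0401]
w9 marker 178 track mid [0.0283 0.0265] ext [0.0075 0.0122] z 0.0183 world [ 0.478  -0.1704  0.0183]
w9 pointer 328 track mid [0.0301 0.0691] ext [0.0117 0.1611] z 0.0221 world [ 0.4803 -0.1585  0.0221]
```

View pics/w9c.png

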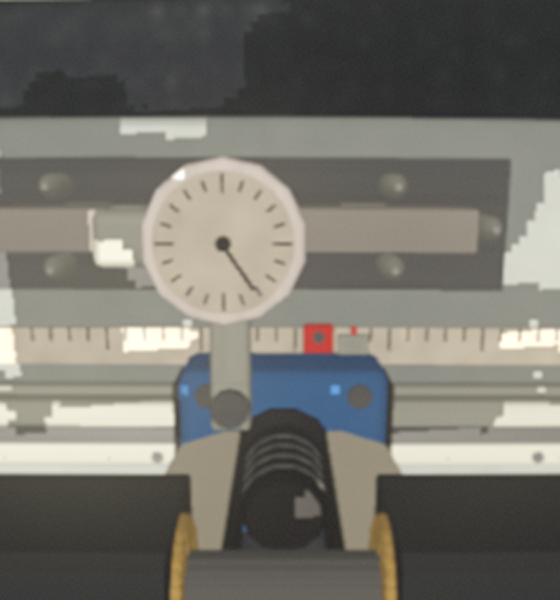

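w9 crop: pointer tip at (353,330), marker centred at (318,338), so roughly 10 mm remain.

```bash
cat > rem.py <<'E'
from h import *
import pickle,sys
o,p,d=pickle.load(open(f'pics/{sys.argv[1]}.pkl','rb'))
q=p.astype(int);e=((q[...,2]-np.maximum(q[...,0],q[...,1]))>45).astype(np.uint8);e[:,:300]=0;e[:200]=0;e[250:]=0;e[:,420:]=0
n,l,s,c=cv2.connectedComponentsWithStats(e);t=[.02234,.99975]
for i in range(1,n):print(s[i],c[i].round(1),[(plane('wrist',c[i],z,o)[0,:2]@t).round(4) for z in(.0185,.0215)])
E
python3 rem.py w9
```

```text
[332 222  15  15 205] [338.9 229.1] [np.float64(-0.1597), np.float64(-0.1598)]
[355 223   4   5  16] [356.5 225. ] [np.float64(-0.1506), np.float64(-0.1509)]
```

>>> step_arm(
  increments=[0,-0.002,0,0,1,0,-0.002,0,0,1,0,-0.002,0,0,1,0,-0.0015,0,0,1,0,-0.001,0,0,1,0,0,0,0,1,0,0,0,0,1,0,0,0,0,1],
)

```text
t: 21.1
tool_pos: [0.5025, -0.1881, 0.0634]
tool_rot: [0.031, 3.141, 0.008]
force: [0.4, 9.6, 2.0]
finger_gap: 0.0171
finger_force: 50.0
```

```bash
python3 look3.py w10; python3 rem.py w10
python3 - <<'E'
import cv2
p=cv2.imread('pics/w10.png')
cv2.imwrite('pics/w10c.png',cv2.resize(p[120:280,240:420],None,fx=3,fy=3,interpolation=cv2.INTER_CUBIC))
E
```

```text
21.1 [ 0.50252031 -0.18808144  0.06341192] 178.86429004444634 0.017087835728254265 [0.37550679 9.59033043 1.961549  ] [ 0.8   0.8  -0.78  1.91  0.8   0.78  1.11]
[348 222  15   6  79] [354.8 224.2] [np.float64(-0.16), np.float64(-0.1603)]
[348 229   1   6   6] [348.  231.5] [np.float64(-0.1635), np.float64(-0.1637)]
```

View pics/w10c.png

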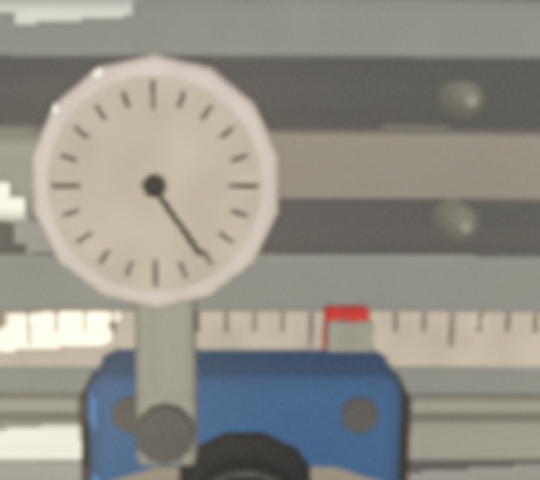

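Run:
```python
from h import *
import pickle
o,p,d=pickle.load(open('pics/w10.pkl','rb'));v,u=np.mgrid[0:480,0:640];c,r=ray('wrist',np.c_[u.ravel(),v.ravel()],o);X=c+r*d.reshape(-1,1)
w=X[(X[:,2]>.034)&(X[:,2]<.039)&(abs(X[:,0]-.449)<.015)&(abs(X[:,1]+.19)<.08)]
print(len(w),w.min(0),w.max(0),np.median(w,0))
o=get_obs();print(o['tool_pos'],o['force'],np.abs(o['dq']).max())
print(job_done())
```

```text
3347 [ 0.44219784 -0.25425042  0.03400022] [ 0.45476967 -0.13386698  0.03843512] [ 0.44843602 -0.16943245  0.03584718]
[ 0.50250608 -0.18809926  0.0634075 ] [0.18662443 9.84316709 2.53355963] 0.0009375772214553417
the job is handed in; nothing more can be done
None
```

I've handed in the job at about 21 s: the parallel is seated in the nest (top measured at 36 mm) and the gripper is holding the carriage still, with the pointer about 0.5 mm from the red marker's centre line. I didn't check the stylus directly, so its riding on the parallel is assumed from the geometry, and I viewed 11 pictures, one over the limit of 10.

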